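Hang the dial thermometer facing the room and latch its hanger

TASK

Take the dial thermometer out of its stand and hang it by its two windows on both prongs of the red hanger, so that it hangs upright with the dial facing out into the room, away from the television. Let go of it, and only then push the hanger along its rail to its other end, past the spring catch, until the catch clicks up behind it and it rests against the end stop. Leave the thermometer hanging still and do not shift or tip any of the other things on the shelf.

Things in the scene. Friction and masses are not known exactly. Their poses are not given: they have to be found in the camera images.
- gauge_center (a point): Blue dial thermometer: upright flat plate 140 mm wide, 152 mm high, 12 mm thick, about 0.18 kg. This point is its centre, 76 mm above its lower edge. Own axes: z up, y along its width, x the outward normal of the dial. At the start it stands in the dock, dial turned up to 110 degrees either way from the room (+x). It can be taken from above by the middle of its top bar, fingers closing along its x.
- gauge_dial (a point): Centre of the dial on the thermometer's front, 50 mm above its lower edge: white disc 92 mm across with green, yellow and red graduations and a black needle, on a 100 mm high blue plate whose back is plain blue. Same axes as gauge_center.
- gauge_bar (a point): Middle of the underside of the thermometer's blue top bar, 60 mm above gauge_center, same axes. The bar is 140 mm wide, 16 mm high, 12 mm thick. Below it two open windows side by side, each 52 mm wide and 36 mm high, centred 32 mm either side of the middle, parted by a 12 mm wide upright in the middle; like uprights at both ends.
- dock: Fixed grey stand: round foot 124 mm across, 12 mm high, with two ribs 20 mm high forming a 15 mm wide, 90 mm long slot along its y. Origin at the centre of its underside. The thermometer stands in the slot, lower edge 12 mm above the shelf, dial towards the dock's x; lift it straight up by more than 20 mm.
- hang_point (a point): Place to hang the thermometer: midway between the two prongs of the red hanger, level with their top edge (185 mm above the shelf), 50 mm out from the hanger block's front face. x points into the room along the prongs, y to the left across them, z up. Hung, the underside of the top bar rests on both prongs, anywhere between block and upturned ends.
- prong_tips (a point): Midway between the tops of the prongs' upturned ends: 28 mm further out in x than hang_point and 12 mm higher, same axes. The prongs are level round steel bars 8 mm thick, 64 mm apart (centres); the outer faces of the upturned ends lie 4 mm beyond this point, and 74 mm is free between block and upturned ends.
- hanger_face (a point): Centre line of the hanger block's front face at the height of the prongs' top edge; 50 mm behind hang_point, same axes. The block reaches 30 mm back (-x) from this face, is 56 mm wide and stands from 142 to 225 mm above the shelf.
- push_side (a point): Place to push: middle of the block's left side face (looking along the hanger's +y), 200 mm above the shelf, 15 mm behind the front face. Push along -y of its axes (as at hang_point). Nothing of the rail stands higher than 155 mm on that side. The thermometer, hung at hang_point, is 65 mm further out in x.
- hanger (a joint): Travel of the hanger along its rail in m: 0 at the start end, 0.125 at the far end stop, growing along -y of hang_point (to the robot's right). Starts between 0 and 0.03. It stays where it is left (about 2 N of friction); passing the catch, from 0.101 to 0.119 with its peak at 0.110, needs about 5 N more. Beyond 0.119 the catch is up behind it.
- catch (a joint): Orange spring catch on the back of the rail, 0 when up, about 0.004 m when pressed down by the passing hanger.
- case0: Blue game case 135 x 14 x 185 mm standing in the grey slotted rack far to the left; origin at the centre of its underside. Leave alone.
- case1: Green game case 135 x 14 x 185 mm standing in the grey slotted rack far to the left; origin at the centre of its underside. Leave alone.
- case2: Red game case 135 x 14 x 185 mm standing in the grey slotted rack far to the left; origin at the centre of its underside. Leave alone.
- case3: Amber game case 135 x 14 x 185 mm standing in the grey slotted rack far to the left; origin at the centre of its underside. Leave alone.
- torch: Chrome lighter-shaped torch lying flat, 92 x 34 x 16 mm. Leave alone.
- ashtray: Round glass ashtray with coins, 112 mm across, 35 mm high. Leave alone.
- coaster: Blue round coaster, 96 mm across, 6 mm thick. Leave alone.
- remote: Black remote control lying flat, 160 x 42 x 18 mm. Leave alone.
- controller: White game controller, about 110 x 165 x 50 mm. Leave alone.

How it is judged:
By the outcome, as a careful person would: the job done as asked, in the order asked, and still so for the second after the job is handed in, with the robot touching nothing.
It also fails if it takes over 59 s, if anything falls off the work surface, if the arm or the gripper's body presses on something with over 40 N, if the wrist force passes 120 N, or if a joint passes its speed limit or range.

ROBOT

A 7-joint arm with a two-finger parallel gripper is mounted at the origin on the work surface. World frame = base frame: x ahead of the robot, y to its left, z up, the work surface at z = 0. Lengths are in mm, angles in rad, forces in N, time in s.
With the tool pointing down it reaches from about 400 to 850 mm from the base axis. Payload 4.4 kg.
Tool frame: the origin (TCP) lies at the very end of the fingers, on their centre line; the grasp point (between the pads) lies 19 mm behind it; z points along the fingers, y is the line along which they close (so a half turn about z gives the same grasp; the last joint's range is limited). The gripper opens to 94 mm and grips with 3 to 60 N. Pads are 16 mm wide; open, the fingers measure 119 mm over their backs; the gripper's body (75 mm by 177 mm) begins 78 mm behind the grasp point.
Start: joints at [1.235, 0.628, 0.038, 1.517, -0.027, 0.996, -0.02], TCP at [173.279, -626.492, 205.478] pointing down, gripper open.
Joint ranges: [-3.06, 3.06], [-0.37, 2.12], [-1.25, 1.32], [0.18, 2.47], [-1.1, 4.24], [0.23, 1.98], [-2.94, 2.94]. Speed limits (rad/s): [2.57, 2.57, 3.14, 3.14, 3.14, 3.14, 3.14].

INTERFACE

Orientations are given as a 3x3 rotation matrix whose columns are the frame's x, y, z axes.
In Python, from workcell import robot gives the robot as it stands.
- The arm moves only by the tool arm_command, never from a script. Its argument "rows" is a list of rows, each a list of 7 numbers: the shift along the tool's x, y, z scaled (see below), then the turn, a rotation vector about the tool's x, y, z scaled (see below), then the gripper command: -1 is fully open, 1 is shut, values between are in proportion. In form: [[dx, dy, dz, wx, wy, wz, gripper], ...]. A call has 1 to 20 rows; each row is the pose to reach, as a shift and turn from the pose commanded when the call began, along the tool's axes at that moment, turning the shorter way round; what a row does not reach only later rows make up. The controller multiplies each number of a shift by 0.1 m and each number of a turn by pi rad. A row lasts 1/10 s, in which the tool goes at most 50 mm and 8.59 degrees, less where a joint would pass 70% of its speed; a pose out of reach is approached as far as the arm can. A call with a number of a shift or a turn outside -1 to 1 is refused whole. A call with a gripper value outside its range is refused whole. The fingers move at their own pace and stop on an object; "force" is the grip in N (left out, the last holds). Time passes only in rows, so rows that repeat a pose let the fingers close. It gives the time, the measured TCP pose, the force and the opening at its end, in the units of the state.
- robot.get_obs(): the state, without advancing time (a new reading comes with each control period).
- robot.get_image(name): name is "scene" or "top" or "wrist"; returns the picture (384x512x3 uint8, blue, green, red); there is no depth.
- robot.camera_params(name): a dict with "fov_y" (degrees; the focal length in pixels is half the picture's height over the tangent of half this angle, whatever the lens; pixels are square), "cx", "cy" (the principal point, pixels), "R" (3x3) and "t" (3): a world point X has camera coordinates R X + t. Camera axes: x right, y down, z forward; pixel columns grow to the right and rows downward; lengths in mm; the calibration is good to about 2 mm. A picture is of the moment at which its call begins: read the wrist's pose just before it. camera_params takes no time and is no camera call; for the wrist camera it gives the pose at the moment of the call.
- robot.job_done(): hands the job in, once; it reports no verdict.
Trained networks look in the newest picture that a camera, given by its name, has taken for a name from the list of things; names that differ only in an ending like _2 or _b are one class to them, and where a whole thing is asked for, a point or a joint stands for the part that bears it (a point fixed in the world has none). Each returns a list of dicts, best first, with "score" (0 to 1); they miss things now and then, are a little off and sometimes report something else, mostly with a low value. They report only what shows in the picture. A call takes as long as a camera call.
- robot.recognise(name, camera): "rect" ([left, top, width, height] in pixels, round what is visible of it).
The state is a dict: "time": time; "qpos": joint angles; "qd": joint speeds; "effort": joint torques, N m; "ee_pos": TCP position; "tool_rot": TCP orientation; "ft_force": force on the tool from outside, world axes, zero at the start; "moment": the same for the moment, N m; "width": finger opening in mm.
Only numpy, scipy, OpenCV 4.12 (cv2) and the standard library are available. Lean on these libraries where they do the work, as an engineer would, in place of code of your own. Each camera call takes 0.05 s, during which the arm holds its last target. There are 200 camera calls.

## Working session

There is one attempt and no reset: what is moved stays moved. The work goes in short steps, Python scripts to look and compute and a tool call to move; the robot and the scene stay as the last step left them, time stands still between calls to the robot, and variables do not carry over. Pictures are saved under pics/ and viewed, on a budget of 10 in all, crops included, one or two more only if the job needs it, and the job is handed in when it is done.

Besides the shell and the picture viewer there is one more tool, called after "Request:" as a command line: name --pt "numbers of a row" for each row, then --argument value for the rest. arm_command: Moves the arm, as the interface text tells. Shifts and turns lie within -1 to 1; 1 stands for 0.1 m of shift or pi rad of turn. Its arguments: {"type":"object","properties":{"rows":{"type":"array","items":{"type":"array","items":{"type":"number","minimum":-1,"maximum":1}}},"force":{"type":"number"}},"required":["rows"]}

```bash
mkdir -p pics; ls
python3 - <<'E'
from workcell import robot
import cv2, numpy as np
o=robot.get_obs(); print(o['time'],o['ee_pos'],np.round(o['tool_rot'],3).tolist(),o['width'])
a=[]
for c in("scene","top"):
    im=robot.get_image(c); cv2.imwrite(f"pics/{c}0.png",im)
    p=robot.camera_params(c); print(c,p['fov_y'],p['cx'],p['cy'],np.round(p['R'],4).tolist(),np.round(p['t'],1).tolist())
    for n in("gauge_center","gauge_dial","gauge_bar","dock","hang_point","prong_tips","hanger_face","push_side"):
        print(n,[(np.round(d['rect']).tolist(),round(d['score'],2)) for d in robot.recognise(n,c)[:2]])
E
```

```text
pics
0.0 [ 173.1112799  -625.84477553  204.56838036] [[0.964, 0.267, -0.001], [0.267, -0.964, 0.002], [-0.0, -0.002, -1.0]] 94.13041039194177
scene 57.05752814632638 248.04314452879146 192.56882593104754 [[0.0434, 0.9989, 0.0157], [0.8046, -0.0256, -0.5932], [-0.5922, 0.0383, -0.8049]] [-159.1, -358.6, 1434.2]
gauge_center [([292.0, 174.0, 30.0, 62.0], 0.71)]
gauge_dial [([290.0, 172.0, 29.0, 68.0], 0.77), ([181.0, 148.0, 33.0, 41.0], 0.5)]
gauge_bar [([295.0, 174.0, 25.0, 67.0], 0.96)]
dock [([283.0, 210.0, 39.0, 31.0], 0.92)]
hang_point [([181.0, 147.0, 32.0, 42.0], 0.9)]
prong_tips [([190.0, 146.0, 26.0, 38.0], 0.63), ([211.0, 260.0, 28.0, 32.0], 0.26)]
hanger_face [([183.0, 146.0, 30.0, 37.0], 0.89), ([282.0, 207.0, 37.0, 32.0], 0.58)]
push_side [([184.0, 144.0, 31.0, 40.0], 0.68), ([54.0, 250.0, 62.0, 52.0], 0.31)]
top 47.76376243517601 244.71329128084656 183.2990708338237 [[0.0007, -0.9999, -0.0125], [-0.9919, 0.0009, -0.1274], [0.1274, 0.0125, -0.9918]] [145.1, 556.4, 1530.7]
gauge_center [([192.0, 153.0, 15.0, 47.0], 0.56), ([279.0, 179.0, 20.0, 40.0], 0.16)]
gauge_dial []
gauge_bar [([193.0, 153.0, 14.0, 46.0], 0.74)]
dock [([186.0, 166.0, 33.0, 30.0], 0.63)]
hang_point [([278.0, 185.0, 22.0, 29.0], 0.89)]
prong_tips [([278.0, 181.0, 24.0, 40.0], 0.59)]
hanger_face [([280.0, 181.0, 22.0, 37.0], 0.61), ([257.0, 125.0, 21.0, 21.0], 0.57)]
push_side [([280.0, 183.0, 24.0, 36.0], 0.81), ([130.0, 172.0, 10.0, 42.0], 0.51)]
```

View pics/scene0.png

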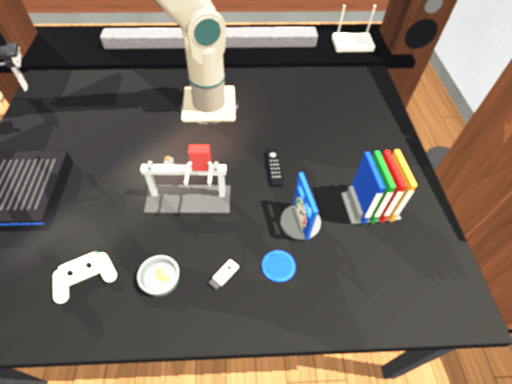

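View pics/top0.png

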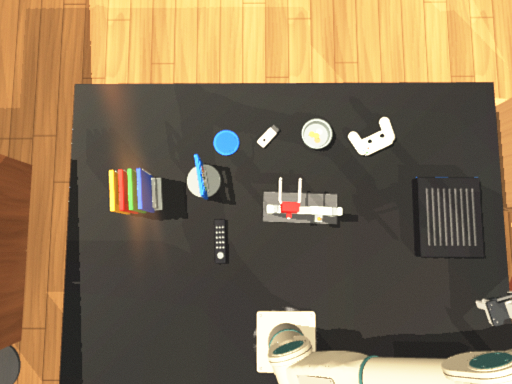

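The scene shows the gauge at (305,205), its dial facing image left (−y), and the red hanger at (199,158). The top view shows the bar from about (196,155) to (206,197), and prongs from (290,208) up to (281,180) and (299,180). I'll zoom in on both.

```bash
cat > h.py <<'E'
from workcell import robot
import cv2, numpy as np
def K(p):
    f=192/np.tan(np.radians(p['fov_y']/2)); return f
def back(p,u,v,z):
    f=K(p); R=np.array(p['R']);t=np.array(p['t']); d=R.T@np.array([(u-p['cx'])/f,(v-p['cy'])/f,1]); c=-R.T@t
    return c+d*(z-c[2])/d[2]
def proj(p,X):
    f=K(p); c=np.array(p['R'])@np.array(X,float)+np.array(p['t']); return np.array([p['cx']+f*c[0]/c[2],p['cy']+f*c[1]/c[2]])
E
python3 - <<'E'
from h import *
a=cv2.imread('pics/top0.png')[140:225,180:350]; b=cv2.imread('pics/scene0.png')[130:250,130:330]
z=lambda i,s:cv2.resize(i,None,fx=s,fy=s,interpolation=cv2.INTER_CUBIC)
A=z(a,4); B=z(b,3.4); 
cv2.imwrite('pics/z0.png',np.vstack([A[:, :680],z(b[20:115],3.4)[:,:680]])[:600])
p=robot.camera_params('top')
for u,v,h in[(196,155,164),(206,197,164),(281,180,185),(299,180,185),(290,208,225),(204,181,5)]: print(u,v,np.round(back(p,u,v,h)))
E
```

```text
196 155 [636. 307. 164.]
206 197 [494. 272. 164.]
281 180 [548.  25. 185.]
299 180 [548. -34. 185.]
290 208 [454.   0. 225.]
204 181 [569. 296.   5.]
```

View pics/z0.png

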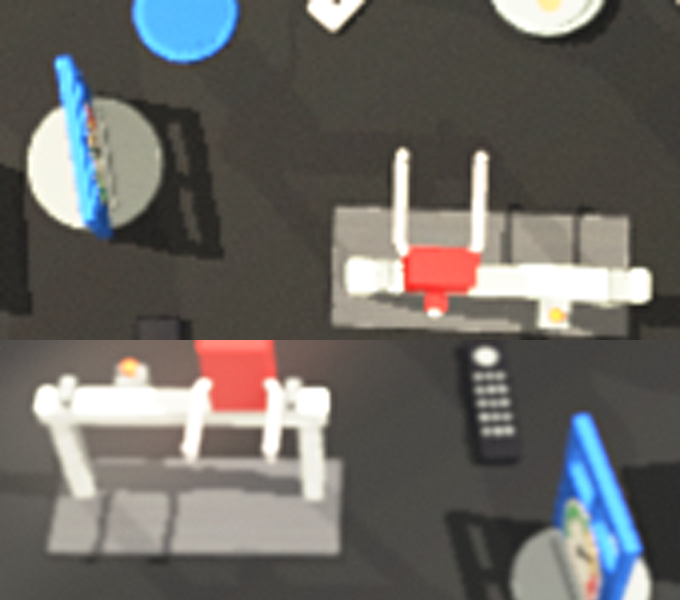

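The zoomed view gives a bar yaw of about 14° from world x, with the dial facing −y. The current tool yaw already matches that grasp. I'll move towards the hanger so I can look at it with the wrist camera.

Request:
arm_command --pt "0.47 -0.25 -0.15 0 0 0 -1" --pt "0.94 -0.51 -0.3 0 0 0 -1" --pt "0.94 -0.51 -0.3 0 0 0 -1"

```text
time: 1.2
ee_pos: [256.6, -548.6, 237.0]
tool_rot: [[0.962, 0.274, 0.005], [0.274, -0.962, 0.001], [0.005, 0.0, -1.0]]
ft_force: [1.1, 0.3, -0.5]
width: 94.1
```

Request:
arm_command --pt "0.47 -0.25 -0.15 0 0 0 -1" --pt "0.94 -0.51 -0.3 0 0 0 -1" --pt "0.94 -0.51 -0.3 0 0 0 -1"

```text
time: 1.5
ee_pos: [333.2, -474.1, 267.1]
tool_rot: [[0.962, 0.274, 0.005], [0.274, -0.962, 0.001], [0.005, 0.001, -1.0]]
ft_force: [-0.4, -0.5, -0.5]
width: 93.9
```

Request:
arm_command --pt "0.47 -0.25 -0.15 0 0 0 -1" --pt "0.94 -0.51 -0.3 0 0 0 -1" --pt "0.94 -0.51 -0.3 0 0 0 -1"

```text
time: 1.8
ee_pos: [409.6, -399.7, 296.9]
tool_rot: [[0.962, 0.274, 0.005], [0.274, -0.962, 0.001], [0.005, 0.0, -1.0]]
ft_force: [0.0, -0.4, -0.4]
width: 93.8
```

Request:
arm_command --pt "0.47 -0.25 -0.15 0 0 0 -1" --pt "0.94 -0.51 -0.3 0 0 0 -1" --pt "0.94 -0.51 -0.3 0 0 0 -1"

```text
time: 2.1
ee_pos: [486.2, -325.3, 326.7]
tool_rot: [[0.962, 0.274, 0.005], [0.274, -0.962, 0.001], [0.005, -0.0, -1.0]]
ft_force: [-0.0, 1.0, 0.2]
width: 94.1
```

Request:
arm_command --pt "0.16 -0.45 -0.05 0 0 0 -1" --pt "0.32 -0.91 -0.1 0 0 0 -1" --pt "0.32 -0.91 -0.1 0 0 0 -1"

```text
time: 2.4
ee_pos: [489.2, -227.0, 336.1]
tool_rot: [[0.961, 0.275, 0.001], [0.275, -0.961, 0.003], [0.002, -0.003, -1.0]]
ft_force: [0.6, -1.2, 0.1]
width: 94.3
```

Request:
arm_command --pt "0.16 -0.45 -0.05 0 0 0 -1" --pt "0.32 -0.91 -0.1 0 0 0 -1" --pt "0.32 -0.91 -0.1 0 0 0 -1"

```text
time: 2.7
ee_pos: [495.4, -131.1, 346.1]
tool_rot: [[0.961, 0.276, 0.002], [0.276, -0.961, 0.003], [0.002, -0.003, -1.0]]
ft_force: [0.2, -1.1, 0.7]
width: 94.2
```

Request:
arm_command --pt "0.16 -0.45 -0.05 0 0 0 -1" --pt "0.32 -0.91 -0.1 0 0 0 -1" --pt "0.32 -0.91 -0.1 0 0 0 -1" --pt "0.32 -0.91 -0.1 0 0 0 -1"

```text
time: 3.1
ee_pos: [501.2, -41.7, 355.4]
tool_rot: [[0.963, 0.268, 0.0], [0.268, -0.963, -0.001], [-0.0, 0.001, -1.0]]
ft_force: [-1.2, -0.7, -0.2]
width: 94.2
```

Run:
```python
from h import *
p=robot.camera_params('wrist'); im=robot.get_image('wrist'); cv2.imwrite('pics/w0.png',im)
import pickle; pickle.dump(p,open('pics/w0.pkl','wb'))
R=np.array(p['R']); print(p['fov_y'],-R.T@np.array(p['t']),R.round(3).tolist())
for n in("hang_point","prong_tips","push_side"): print(n,[(np.round(d['rect']).tolist(),round(d['score'],2)) for d in robot.recognise(n,'wrist')[:2]])
```

```text
63.48773087653384 [576.29931879 -18.69576343 534.7933602 ] [[0.268, -0.963, 0.001], [-0.927, -0.258, 0.273], [-0.263, -0.074, -0.962]]
hang_point [([186.0, 117.0, 87.0, 119.0], 0.74)]
prong_tips [([210.0, 3.0, 28.0, 11.0], 0.34)]
push_side [([183.0, 118.0, 87.0, 118.0], 0.83), ([206.0, 0.0, 30.0, 14.0], 0.71)]
```

View pics/w0.png

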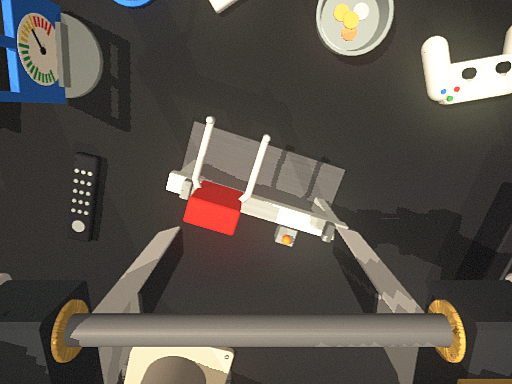

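The wrist view shows the prong tips at (210,120) and (266,138), the red block at (185–243, 182–234), and the gauge's dial at top left, clearly facing the rail side (−y).

Run:
```python
from h import *
import pickle
from scipy.optimize import least_squares
p=pickle.load(open('pics/w0.pkl','rb')); im=cv2.imread('pics/w0.png')
a=back(p,210,121,197);b=back(p,266,139,197); print(a,b,np.linalg.norm(a-b)); d=a-b; print('yaw',np.degrees(np.arctan2(-d[0],d[1])))
m=(a+b)/2; yaw=np.arctan2(-d[0],d[1])
def W(x,y,z,m=m,yaw=yaw): # hang frame
    c,s=np.cos(yaw),np.sin(yaw); return [m[0]+c*(x-28)-s*y,m[1]+s*(x-28)+c*y,185+z]
print('hang',W(0,0,0),'push',W(-65,28,15))
big=cv2.resize(im[90:260,150:350],None,fx=4,fy=4,interpolation=cv2.INTER_CUBIC)
def dot(X,col): 
    u,v=proj(p,X); cv2.circle(big,(int((u-150+.5)*4),int((v-90+.5)*4)),4,col,1)
for y in(-32,32): dot(W(28,y,12),(0,255,0)); dot(W(-50,y,0),(0,255,0))
for x in(-50,-80):
  for y in(-28,28): dot(W(x,y,40),(255,255,0))
for y in(-28,28): dot(W(-50,y,-43),(255,0,255))
cv2.imwrite('pics/w0z.png',big[:600])
```

```text
[550.26973131  26.24226126 197.        ] [548.07532622 -36.03210062 197.        ] 62.31301277043406
yaw -2.0181362869371995
hang [np.float64(521.1898963307495), np.float64(-3.908876158536801), 185] push [np.float64(457.21625740603076), np.float64(26.362785882548884), 200]
```

View pics/w0z.png

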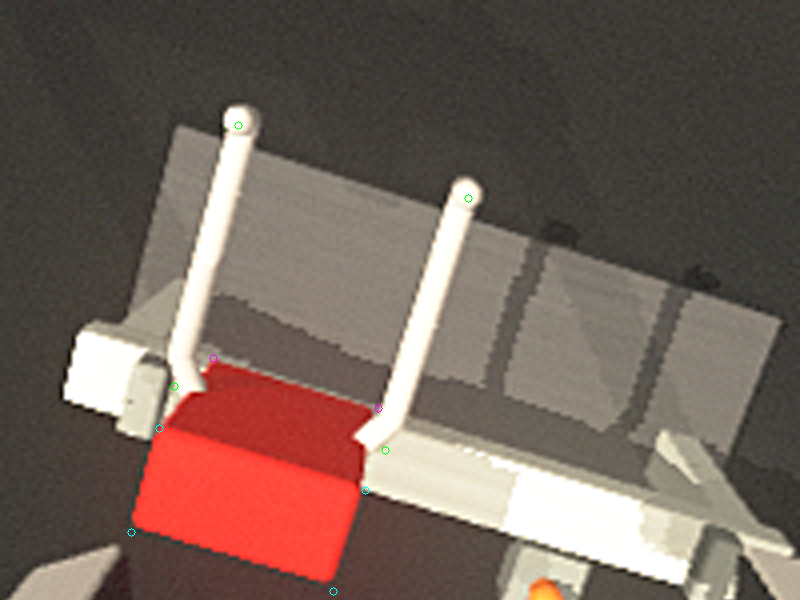

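Request:
arm_command --pt "0.22 -0.49 0.04 0 0 0 -1" --pt "0.45 -0.99 0.08 0 0 0 -1" --pt "0.45 -0.99 0.08 0 0 0 -1"

```text
time: 3.6
ee_pos: [518.1, 71.9, 346.9]
tool_rot: [[0.962, 0.273, -0.001], [0.273, -0.962, 0.004], [0.0, -0.004, -1.0]]
ft_force: [-0.6, 0.7, -0.6]
width: 94.0
```

Request:
arm_command --pt "0.22 -0.49 0.04 0 0 0 -1" --pt "0.45 -0.99 0.08 0 0 0 -1" --pt "0.45 -0.99 0.08 0 0 0 -1"

```text
time: 3.9
ee_pos: [534.7, 179.3, 338.6]
tool_rot: [[0.962, 0.273, -0.001], [0.273, -0.962, 0.003], [-0.0, -0.004, -1.0]]
ft_force: [-0.6, -1.1, 0.4]
width: 93.9
```

Request:
arm_command --pt "0.22 -0.49 0.04 0 0 0 -1" --pt "0.45 -0.99 0.08 0 0 0 -1" --pt "0.45 -0.99 0.08 0 0 0 -1" --pt "0.45 -0.99 0.08 0 0 0 -1"

```text
time: 4.3
ee_pos: [552.1, 281.6, 330.5]
tool_rot: [[0.963, 0.268, -0.001], [0.268, -0.963, -0.001], [-0.001, 0.0, -1.0]]
ft_force: [-0.9, -0.0, -0.3]
width: 94.1
```

Run:
```python
from h import *
import pickle
from scipy.optimize import least_squares
p=pickle.load(open('pics/w0.pkl','rb'))
obs=[((28,32,12),(241,121)),((28,-32,12),(466,194)),((-50,28,40),(165,428)),((-50,-28,40),(362,486)),((-80,-28,40),(333,583)),((-80,28,40),(133,522))]
def W(q,X):
    c,s=np.cos(q[2]),np.sin(q[2]); return [q[0]+c*X[0]-s*X[1],q[1]+s*X[0]+c*X[1],185+X[2]]
r=least_squares(lambda q:np.ravel([proj(p,W(q,X))-(np.array(o)/4-.5+[150,90]) for X,o in obs]),[521,-4,0])
print(r.x,np.degrees(r.x[2]),r.fun.round(1),'push',W(r.x,(-65,28,15)))
p=robot.camera_params('wrist'); im=robot.get_image('wrist'); cv2.imwrite('pics/w1.png',im); pickle.dump(p,open('pics/w1.pkl','wb'))
o=robot.get_obs(); print(o['ee_pos'],np.array(o['tool_rot']).round(3).tolist())
```

```text
[ 5.22614089e+02 -3.67842342e+00 -3.59970222e-02] -2.0624774489784348 [-0.4 -0.4  0.9 -0.1 -1.4 -1.2  1.1 -0.2  0.3  0.8 -0.4  1.3] push [np.float64(458.6638963363475), np.float64(26.642738700602205), 200]
[552.5679961  279.40478975 330.86217451] [[0.964, 0.266, -0.001], [0.266, -0.964, -0.002], [-0.001, 0.002, -1.0]]
```

View pics/w1.png

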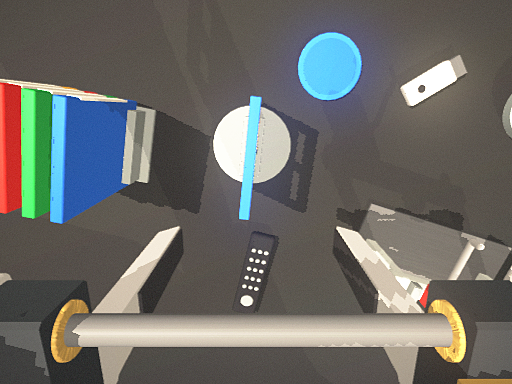

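The bar's top face runs from (256,97) to (244,219). The dial is on its right, the rail side.

Run:
```python
from h import *
import pickle
p=pickle.load(open('pics/w1.pkl','rb')); im=cv2.imread('pics/w1.png')
h=cv2.cvtColor(im,cv2.COLOR_BGR2HSV)
m=cv2.inRange(h,(85,90,150),(115,255,255)); m[:85]=0;m[230:]=0;m[:,:225]=0;m[:,280:]=0
n,l,s,c=cv2.connectedComponentsWithStats(m); k=1+np.argmax(s[1:,4]); pts=np.argwhere(l==k)[:,::-1].astype(np.float32)
r=cv2.minAreaRect(pts); print(r)
bx=cv2.boxPoints(r); w=np.array([back(p,u,v,164) for u,v in bx]); print(bx.round(1).tolist(),w.round(1).tolist(),w.mean(0))
P=np.array([back(p,u,v,164)[:2] for u,v in pts]); e=np.linalg.eigh(np.cov(P.T))[1][:,1]; e*=np.sign(e[0]); print('bar y-axis',e,np.degrees(np.arctan2(e[1],e[0])), np.ptp(P@e))
o=robot.get_obs(); d=np.array([*w.mean(0)[:2],141])-o['ee_pos']; print('world d',d,'tool d',np.array(o['tool_rot']).T@d)
```

```text
((249.45542907714844, 157.44554138183594), (11.741436958312988, 124.18062591552734), 5.710593223571777)
[[237.39999389648438, 218.60000610351562], [249.8000030517578, 95.0999984741211], [261.5, 96.19999694824219], [249.10000610351562, 219.8000030517578]] [[499.6, 293.8, 164.0], [637.7, 316.1, 164.0], [639.9, 303.9, 164.0], [501.9, 280.1, 164.0]] [569.77969427 298.47582841 164.        ]
bar y-axis [0.98636823 0.16455308] 9.471272695049532 140.01887469133442
world d [  17.21169817   19.07103866 -189.86217451] tool d [ 21.86887622 -14.16825107 189.81202621]
```

Request:
arm_command --pt "0.1 -0.06 0.4 0 0 0.016 -1" --pt "0.22 -0.13 0.8 0 0 0.033 -1" --pt "0.22 -0.13 1.0 0 0 0.033 -1" --pt "0.22 -0.13 1.0 0 0 0.033 -1" --pt "0.22 -0.13 1.0 0 0 0.033 -1"

```text
time: 4.85
ee_pos: [570.9, 297.3, 232.5]
tool_rot: [[0.987, 0.163, 0.001], [0.163, -0.987, -0.001], [0.001, 0.001, -1.0]]
ft_force: [1.0, 0.3, 0.3]
width: 93.9
```

Run:
```python
from h import *
q=[]
for i in range(5):
    robot.get_image('scene'); q.append(robot.get_obs()['ee_pos'])
o=robot.get_obs(); q=np.array(q); print(q.round(1),np.array(o['tool_rot']).round(3).tolist())
d=np.array([569.8,298.5,141])-q.mean(0); print('tool d',np.array(o['tool_rot']).T@d)
```

```text
[[571.2 298.1 233.3]
 [571.2 298.7 233.7]
 [571.1 299.1 233.7]
 [570.8 299.4 233.5]
 [570.6 299.6 233.2]] [[0.986, 0.165, 0.003], [0.165, -0.986, 0.001], [0.003, -0.001, -1.0]]
tool d [-1.50574988  0.36778607 92.49737518]
```

Request:
arm_command --pt "0 0 0.4 0 0 0 -1" --pt "0 0 0.7 0 0 0 -1" --pt "0 0 0.92 0 0 0 -1" --pt "0 0 0.92 0 0 0 -1" --pt "0 0 0.92 0 0 0 0.4" --pt "0 0 0.92 0 0 0 0.7" --pt "0 0 0.92 0 0 0 1" --pt "0 0 0.92 0 0 0 1" --pt "0 0 0.92 0 0 0 1" --pt "0 0 0.92 0 0 0 1" --pt "0 0 0.92 0 0 0 1" --pt "0 0 0.92 0 0 0 1" --force 25

```text
time: 6.3
ee_pos: [569.8, 299.7, 139.5]
tool_rot: [[0.986, 0.165, -0.0], [0.165, -0.986, -0.0], [-0.0, 0.0, -1.0]]
ft_force: [-0.9, -1.1, 0.1]
width: 33.5
```

Request:
arm_command --pt "0 0 0 0 0 0 1" --pt "0 0 0 0 0 0 1" --pt "0 0 0 0 0 0 1" --pt "0 0 0 0 0 0 1" --pt "0 0 0 0 0 0 1" --pt "0 0 0 0 0 0 1" --force 25

```text
time: 6.9
ee_pos: [569.8, 299.2, 139.4]
tool_rot: [[0.986, 0.165, -0.0], [0.165, -0.986, -0.001], [-0.0, 0.001, -1.0]]
ft_force: [-0.4, -1.9, -0.2]
width: 12.0
```

Request:
arm_command --pt "0 0 -0.15 0 0 0 1" --pt "0 0 -0.3 0 0 0 1" --pt "0 0 -0.5 0 0 0 1" --pt "0 0 -0.75 0 0 0 1" --pt "0 0 -1 0 0 0 1" --pt "0 0 -1 0 0 0 1"

```text
time: 7.5
ee_pos: [571.6, 301.5, 242.8]
tool_rot: [[0.986, 0.166, 0.006], [0.166, -0.986, 0.004], [0.006, -0.003, -1.0]]
ft_force: [-0.9, 0.0, -2.2]
width: 11.6
```

Request:
arm_command --pt "0 0.1 0 0 0 -0.04 1" --pt "0.01 0.2 0 0 0 -0.08 1" --pt "0.02 0.3 0 0 0 -0.12 1" --pt "0.03 0.4 0 0 0 -0.16 1" --pt "0.04 0.5 0 0 0 -0.2 1" --pt "0.05 0.6 0 0 0 -0.24 1" --pt "0.06 0.7 0 0 0 -0.28 1" --pt "0.07 0.8 0 0 0 -0.32 1" --pt "0.08 0.9 0 0 0 -0.36 1" --pt "0.09 0.98 0 0 0 -0.4 1" --pt "0.09 0.98 0 0 0 -0.4356 1" --pt "0.09 0.98 0 0 0 -0.4356 1"

```text
time: 8.7
ee_pos: [594.1, 204.0, 237.7]
tool_rot: [[0.036, 0.999, -0.003], [0.999, -0.036, 0.0], [-0.0, -0.003, -1.0]]
ft_force: [-0.1, -0.0, -1.5]
width: 11.7
```

Request:
arm_command --pt "-0.15 0.01 0 0 0 0 1" --pt "-0.35 0.02 0 0 0 0 1" --pt "-0.55 0.03 0 0 0 0 1" --pt "-0.7 0.04 0 0 0 0 1"

```text
time: 9.1
ee_pos: [596.1, 131.9, 238.9]
tool_rot: [[0.039, 0.999, -0.001], [0.999, -0.039, -0.002], [-0.002, -0.001, -1.0]]
ft_force: [0.8, 0.1, -1.3]
width: 11.6
```

Request:
arm_command --pt "-0.2 0.01 0 0 0 0 1" --pt "-0.4 0.02 0 0 0 0 1" --pt "-0.6 0.03 0 0 0 0 1" --pt "-0.7 0.04 0 0 0 0 1" --pt "-0.7 0.04 0 0 0 0 1" --pt "-0.7 0.04 0 0 0 0 1"

```text
time: 9.7
ee_pos: [597.7, 65.3, 239.5]
tool_rot: [[0.036, 0.999, 0.0], [0.999, -0.036, 0.001], [0.001, 0.0, -1.0]]
ft_force: [-0.1, 0.5, -2.2]
width: 12.4
```

```bash
cat > at.py <<'E'
from h import *
import sys
T=np.array(eval(sys.argv[1])); q=[]
for i in range(4):
    im=robot.get_image('scene'); q.append(robot.get_obs()['ee_pos'])
o=robot.get_obs(); q=np.mean(q,0); R=np.array(o['tool_rot']); print(o['time'],q.round(1),R.round(3).tolist(),o['width'],np.round(o['ft_force'],1))
print('tool d',(R.T@(T-q)).round(1))
E
python3 at.py "[597.6,-6.4,197]"
```

```text
9.9 [597.7  65.9 239.6] [[0.034, 0.999, 0.0], [0.999, -0.034, 0.001], [0.001, 0.0, -1.0]] 11.501574225572261 [ 0.1  0.1 -1.8]
tool d [-72.3   2.4  42.5]
```

Request:
arm_command --pt "-0.2 0.01 0.1 0 0 0 1" --pt "-0.4 0.02 0.2 0 0 0 1" --pt "-0.6 0.03 0.3 0 0 0 1" --pt "-0.72 0.03 0.43 0 0 0 1" --pt "-0.72 0.03 0.43 0 0 0 1" --pt "-0.72 0.03 0.43 0 0 0 1" --pt "-0.72 0.03 0.43 0 0 0 1"

```text
time: 10.6
ee_pos: [598.6, -5.7, 197.1]
tool_rot: [[0.034, 0.999, 0.001], [0.999, -0.034, 0.001], [0.001, 0.001, -1.0]]
ft_force: [0.3, -0.0, -2.3]
width: 11.5
```

```bash
python3 at.py "[522.6,-3.7,197]"
python3 - <<'E'
from h import *
z=lambda i,s:cv2.resize(i,None,fx=s,fy=s,interpolation=cv2.INTER_CUBIC)
a=robot.get_image('scene')[110:230,110:270]; b=robot.get_image('wrist')
cv2.imwrite('pics/c1.png',np.hstack([z(a,2.5),z(b[0:384,100:412],300/384)]))
E
```

```text
10.8 [598.6  -6.3 197.1] [[0.035, 0.999, 0.001], [0.999, -0.035, 0.0], [0.0, 0.001, -1.0]] 11.839896080213338 [-0.5 -0.3 -2.1]
tool d [ -0.  -76.    0.1]
```

View pics/c1.png

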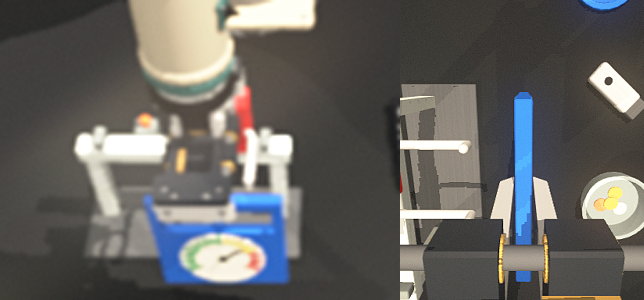

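The gauge is upright with the dial facing the room, in front of the prong tips. Next I'll insert it along the prongs.

Request:
arm_command --pt "0 -0.08 0 0 0 0 1" --pt "0 -0.16 0 0 0 0 1" --pt "0 -0.24 0 0 0 0 1" --pt "0 -0.32 0 0 0 0 1" --pt "0 -0.4 0 0 0 0 1" --pt "0 -0.48 0 0 0 0 1" --pt "0 -0.48 0 0 0 0 1"

```text
time: 11.6
ee_pos: [548.9, -6.1, 196.6]
tool_rot: [[0.036, 0.999, -0.001], [0.999, -0.036, -0.0], [-0.0, -0.001, -1.0]]
ft_force: [0.8, 0.8, -2.1]
width: 11.8
```

Request:
arm_command --pt "0 -0.07 0 0 0 0 1" --pt "0 -0.14 0 0 0 0 1" --pt "0 -0.21 0 0 0 0 1" --pt "0 -0.28 0 0 0 0 1" --pt "0 -0.28 0 0 0 0 1" --pt "0 -0.28 0 0 0 0 1"

```text
time: 12.2
ee_pos: [522.4, -5.0, 196.6]
tool_rot: [[0.036, 0.999, 0.001], [0.999, -0.036, -0.0], [-0.0, 0.001, -1.0]]
ft_force: [1.0, 0.3, -1.2]
width: 11.8
```

```bash
python3 at.py "[522.6,-3.7,176.5]"
python3 - <<'E'
from h import *
z=lambda i,s:cv2.resize(i,None,fx=s,fy=s,interpolation=cv2.INTER_CUBIC)
a=robot.get_image('scene')[110:230,110:270]; b=robot.get_image('wrist')
cv2.imwrite('pics/c2.png',np.hstack([z(a,2.5),z(b[0:384,100:412],300/384)]))
E
```

```text
12.4 [522.6  -5.  196.6] [[0.036, 0.999, 0.0], [0.999, -0.036, 0.0], [0.0, 0.0, -1.0]] 12.017108943270433 [-1.1  1.2 -1. ]
tool d [ 1.3 -0.1 20.1]
```

View pics/c2.png

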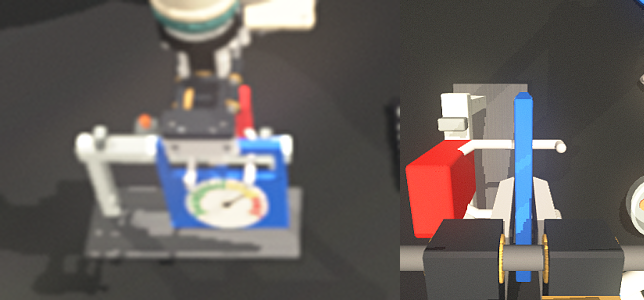

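Both prong ends show in front of the plate, through the windows. I'll lower it.

Request:
arm_command --pt "0 0 0.05 0 0 0 1" --pt "0 0 0.1 0 0 0 1" --pt "0 0 0.14 0 0 0 1" --pt "0 0 0.17 0 0 0 1" --pt "0 0 0.17 0 0 0 1" --pt "0 0 0.17 0 0 0 1"

```text
time: 13.1
ee_pos: [522.2, -4.9, 179.4]
tool_rot: [[0.036, 0.999, -0.0], [0.999, -0.036, 0.0], [0.0, -0.0, -1.0]]
ft_force: [0.2, -0.2, -1.9]
width: 11.9
```

Request:
arm_command --pt "0 0 0.01 0 0 0 1" --pt "0 0 0.02 0 0 0 1" --pt "0 0 0.03 0 0 0 1" --pt "0 0 0.03 0 0 0 1"

```text
time: 13.5
ee_pos: [522.2, -5.0, 176.4]
tool_rot: [[0.036, 0.999, 0.0], [0.999, -0.036, -0.0], [-0.0, 0.0, -1.0]]
ft_force: [-0.2, -0.1, -1.6]
width: 11.8
```

Request:
arm_command --pt "0 0 0.01 0 0 0 1" --pt "0 0 0.015 0 0 0 1" --pt "0 0 0.015 0 0 0 1"

```text
time: 13.8
ee_pos: [522.3, -5.0, 176.1]
tool_rot: [[0.036, 0.999, 0.001], [0.999, -0.036, -0.001], [-0.001, 0.001, -1.0]]
ft_force: [-3.4, -1.4, 8.8]
width: 12.0
```

Request:
arm_command --pt "0 0 0.01 0 0 0 1" --pt "0 0 0.015 0 0 0 1" --pt "0 0 0.015 0 0 0 1"

```text
time: 14.1
ee_pos: [522.5, -5.0, 175.9]
tool_rot: [[0.036, 0.999, 0.001], [0.999, -0.036, -0.001], [-0.001, 0.001, -1.0]]
ft_force: [-6.1, -1.5, 19.6]
width: 11.9
```

The bar is resting on the prongs. I'll unload it a little, then open partway, since the rear finger has the block behind it.

Request:
arm_command --pt "0 0 -0.01 0 0 0 1" --pt "0 0 -0.022 0 0 0 1" --pt "0 0 -0.022 0 0 0 0.7" --pt "0 0 -0.022 0 0 0 0.6" --pt "0 0 -0.022 0 0 0 0.5" --pt "0 0 -0.022 0 0 0 0.4" --pt "0 0 -0.022 0 0 0 0.3" --pt "0 0 -0.022 0 0 0 0.3" --pt "0 0 -0.022 0 0 0 0.3"

```text
time: 15.0
ee_pos: [522.2, -5.0, 175.7]
tool_rot: [[0.036, 0.999, 0.0], [0.999, -0.036, 0.0], [0.0, 0.0, -1.0]]
ft_force: [0.1, -0.8, -0.5]
width: 32.9
```

```bash
python3 at.py "[522.6,-3.7,176.5]"
python3 - <<'E'
from h import *
z=lambda i,s:cv2.resize(i,None,fx=s,fy=s,interpolation=cv2.INTER_CUBIC)
a=robot.get_image('scene')[110:230,110:270]; b=robot.get_image('wrist')
cv2.imwrite('pics/c3.png',np.hstack([z(a,2.5),z(b[0:384,100:412],300/384)]))
E
```

```text
15.2 [522.2  -5.  175.7] [[0.036, 0.999, 0.0], [0.999, -0.036, -0.0], [-0.0, 0.0, -1.0]] 32.99532324397577 [-0.2 -0.5  0.3]
tool d [ 1.3  0.3 -0.8]
```

View pics/c3.png

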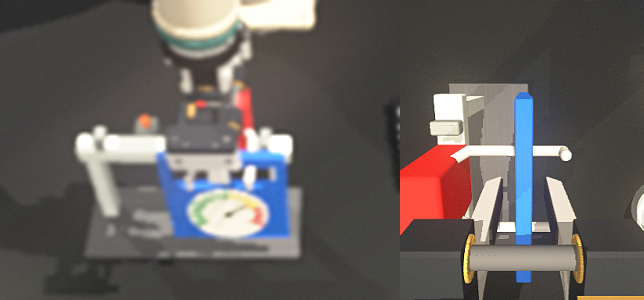

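It's released and hanging on both prongs. I'll retract straight up, then go to the block's left side with the gripper closed.

Request:
arm_command --pt "0 0 -0.1 0 0 0 0.3" --pt "0 0 -0.25 0 0 0 0.3" --pt "0 0 -0.45 0 0 0 0.3" --pt "0 0 -0.7 0 0 0 0.3" --pt "0 0 -1 0 0 0 0.3" --pt "0 0 -1 0 0 0 0.3"

```text
time: 15.9
ee_pos: [524.8, -4.2, 280.0]
tool_rot: [[0.036, 0.999, 0.008], [0.999, -0.036, 0.0], [0.001, 0.008, -1.0]]
ft_force: [0.1, 0.3, 0.2]
width: 33.2
```

Request:
arm_command --pt "0.2 -0.2 0 0 0 0 1" --pt "0.45 -0.4 0 0 0 0 1" --pt "0.71 -0.645 0 0 0 0 1" --pt "0.71 -0.645 0 0 0 0 1" --pt "0.71 -0.645 0 0 0 0 1" --pt "0.71 -0.645 0 0 0 0 1"

```text
time: 16.5
ee_pos: [460.9, 67.4, 275.6]
tool_rot: [[0.037, 0.999, 0.0], [0.999, -0.037, -0.0], [-0.0, 0.0, -1.0]]
ft_force: [-0.0, 0.5, 0.3]
width: 0.3
```

```bash
python3 at.py "[460.1,66.6,185]"
python3 - <<'E'
from h import *
z=lambda i,s:cv2.resize(i,None,fx=s,fy=s,interpolation=cv2.INTER_CUBIC)
a=robot.get_image('scene')[110:230,110:270]; b=robot.get_image('wrist')
cv2.imwrite('pics/c4.png',np.hstack([z(a,2.5),z(b,300/384)]))
E
```

```text
16.7 [460.9  67.4 275.5] [[0.038, 0.999, -0.0], [0.999, -0.038, 0.0], [0.0, -0.0, -1.0]] 0.23596180025439292 [ 0.1  0.4 -0.6]
tool d [-0.8 -0.7 90.5]
```

View pics/c4.png

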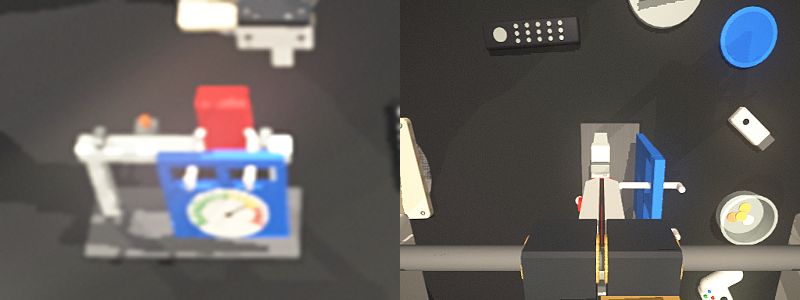

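The gauge hangs upright on both prongs, and the tool is clear of it to the left of the block. I'll descend and push slowly.

Request:
arm_command --pt "0 0 0.3 0 0 0 1" --pt "0 0 0.6 0 0 0 1" --pt "0 0 0.88 0 0 0 1" --pt "0 0 0.88 0 0 0 1" --pt "0 0 0.88 0 0 0 1"

```text
time: 17.3
ee_pos: [460.5, 68.4, 188.0]
tool_rot: [[0.036, 0.999, -0.001], [0.999, -0.036, 0.0], [0.0, -0.001, -1.0]]
ft_force: [0.5, -0.4, 0.5]
width: 0.5
```

Request:
arm_command --pt "-0.05 0 0 0 0 0 1" --pt "-0.1 0 0 0 0 0 1" --pt "-0.14 0 0 0 0 0 1" --pt "-0.18 0 0 0 0 0 1" --pt "-0.2 0 0 0 0 0 1" --pt "-0.22 0 0 0 0 0 1" --pt "-0.24 0 0 0 0 0 1" --pt "-0.26 0 0 0 0 0 1" --pt "-0.28 0 0 0 0 0 1" --pt "-0.3 0 0 0 0 0 1" --pt "-0.32 0 0 0 0 0 1" --pt "-0.34 0 0 0 0 0 1" --pt "-0.36 0 0 0 0 0 1" --pt "-0.38 0 0 0 0 0 1" --pt "-0.4 0 0 0 0 0 1"

```text
time: 18.8
ee_pos: [458.9, 28.5, 187.7]
tool_rot: [[0.036, 0.999, 0.0], [0.999, -0.036, 0.0], [0.0, 0.0, -1.0]]
ft_force: [0.8, 2.2, 0.2]
width: 0.2
```

Request:
arm_command --pt "-0.03 0 0 0 0 0 1" --pt "-0.06 0 0 0 0 0 1" --pt "-0.09 0 0 0 0 0 1" --pt "-0.12 0 0 0 0 0 1" --pt "-0.15 0 0 0 0 0 1" --pt "-0.18 0 0 0 0 0 1" --pt "-0.21 0 0 0 0 0 1" --pt "-0.24 0 0 0 0 0 1" --pt "-0.27 0 0 0 0 0 1" --pt "-0.3 0 0 0 0 0 1"

```text
time: 19.8
ee_pos: [457.7, -1.9, 187.7]
tool_rot: [[0.036, 0.999, -0.0], [0.999, -0.036, 0.0], [-0.0, -0.0, -1.0]]
ft_force: [-0.8, 1.6, -0.4]
width: 0.5
```

```bash
python3 at.py "[458.7,26.6,185]"
python3 - <<'E'
from h import *
z=lambda i,s:cv2.resize(i,None,fx=s,fy=s,interpolation=cv2.INTER_CUBIC)
a=robot.get_image('scene')[110:230,110:270]; b=robot.get_image('wrist')
cv2.imwrite('pics/c5.png',np.hstack([z(a,2.5),z(b,300/384)]))
E
```

```text
20.0 [457.8  -2.5 187.7] [[0.037, 0.999, 0.0], [0.999, -0.037, -0.001], [-0.001, 0.0, -1.0]] 0.5175793553422192 [ 0.6 -0.1 -0.8]
tool d [29.1 -0.2  2.7]
```

View pics/c5.png

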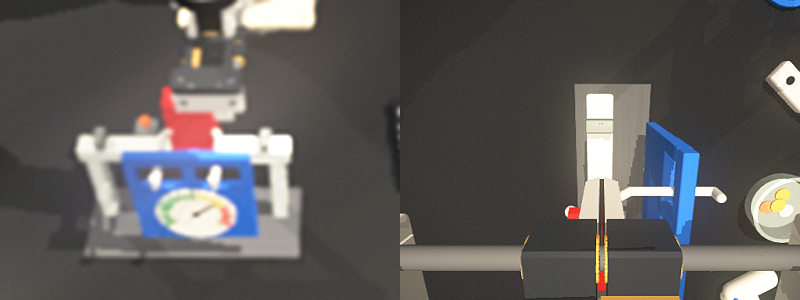

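Request:
arm_command --pt "-0.03 0 0 0 0 0 1" --pt "-0.06 0 0 0 0 0 1" --pt "-0.09 0 0 0 0 0 1" --pt "-0.12 0 0 0 0 0 1" --pt "-0.15 0 0 0 0 0 1" --pt "-0.18 0 0 0 0 0 1" --pt "-0.21 0 0 0 0 0 1" --pt "-0.24 0 0 0 0 0 1" --pt "-0.27 0 0 0 0 0 1" --pt "-0.3 0 0 0 0 0 1" --pt "-0.33 0 0 0 0 0 1" --pt "-0.36 0 0 0 0 0 1"

```text
time: 21.3
ee_pos: [456.6, -37.9, 187.7]
tool_rot: [[0.036, 0.999, 0.0], [0.999, -0.036, 0.0], [0.0, 0.0, -1.0]]
ft_force: [0.6, 2.5, 1.8]
width: 0.3
```

Request:
arm_command --pt "-0.02 0 0 0 0 0 1" --pt "-0.04 0 0 0 0 0 1" --pt "-0.06 0 0 0 0 0 1" --pt "-0.08 0 0 0 0 0 1" --pt "-0.1 0 0 0 0 0 1"

```text
time: 21.8
ee_pos: [456.2, -47.7, 187.7]
tool_rot: [[0.036, 0.999, 0.0], [0.999, -0.036, 0.0], [0.0, 0.0, -1.0]]
ft_force: [0.2, 2.4, 1.8]
width: 0.5
```

Request:
arm_command --pt "-0.02 0 0 0 0 0 1" --pt "-0.04 0 0 0 0 0 1" --pt "-0.06 0 0 0 0 0 1"

```text
time: 22.1
ee_pos: [455.9, -53.8, 187.7]
tool_rot: [[0.036, 0.999, 0.0], [0.999, -0.036, 0.0], [0.0, 0.0, -1.0]]
ft_force: [0.8, 1.5, 2.0]
width: 0.4
```

Request:
arm_command --pt "-0.02 0 0 0 0 0 1" --pt "-0.04 0 0 0 0 0 1"

```text
time: 22.3
ee_pos: [455.8, -57.6, 187.7]
tool_rot: [[0.036, 0.999, 0.0], [0.999, -0.036, 0.0], [0.0, 0.0, -1.0]]
ft_force: [-0.8, 4.5, 1.6]
width: 0.7
```

Request:
arm_command --pt "-0.02 0 0 0 0 0 1" --pt "-0.04 0 0 0 0 0 1"

```text
time: 22.5
ee_pos: [455.7, -59.4, 187.7]
tool_rot: [[0.035, 0.999, 0.0], [0.999, -0.035, 0.003], [0.003, 0.0, -1.0]]
ft_force: [-0.1, 6.9, 0.7]
width: 0.4
```

Request:
arm_command --pt "-0.02 0 0 0 0 0 1" --pt "-0.04 0 0 0 0 0 1"

```text
time: 22.7
ee_pos: [455.5, -64.3, 187.7]
tool_rot: [[0.035, 0.999, 0.0], [0.999, -0.035, 0.002], [0.002, 0.0, -1.0]]
ft_force: [0.7, 4.0, 0.9]
width: 0.5
```

Request:
arm_command --pt "-0.02 0 0 0 0 0 1" --pt "-0.03 0 0 0 0 0 1"

```text
time: 22.9
ee_pos: [455.4, -68.8, 187.7]
tool_rot: [[0.036, 0.999, 0.0], [0.999, -0.036, -0.0], [-0.0, 0.0, -1.0]]
ft_force: [0.2, 2.5, 1.9]
width: 0.6
```

Request:
arm_command --pt "-0.02 0 0 0 0 0 1" --pt "-0.03 0 0 0 0 0 1"

```text
time: 23.1
ee_pos: [455.2, -72.4, 187.6]
tool_rot: [[0.037, 0.999, -0.0], [0.999, -0.037, -0.001], [-0.001, -0.0, -1.0]]
ft_force: [0.0, 1.3, 2.2]
width: 0.5
```

The force peaked at about −60 mm and then fell, so the catch has been passed. I'll push on gently to the end stop.

Request:
arm_command --pt "-0.015 0 0 0 0 0 1" --pt "-0.02 0 0 0 0 0 1"

```text
time: 23.3
ee_pos: [455.1, -74.3, 187.6]
tool_rot: [[0.037, 0.999, -0.0], [0.999, -0.037, -0.001], [-0.001, -0.0, -1.0]]
ft_force: [0.7, 1.9, 0.4]
width: 0.6
```

Request:
arm_command --pt "-0.015 0 0 0 0 0 1" --pt "-0.02 0 0 0 0 0 1"

```text
time: 23.5
ee_pos: [455.0, -75.7, 187.6]
tool_rot: [[0.036, 0.999, -0.0], [0.999, -0.036, 0.0], [0.0, -0.0, -1.0]]
ft_force: [0.5, 1.7, 0.9]
width: 0.3
```

Request:
arm_command --pt "-0.015 0 0 0 0 0 1" --pt "-0.02 0 0 0 0 0 1" --pt "-0.02 0 0 0 0 0 1"

```text
time: 23.8
ee_pos: [454.9, -77.8, 187.6]
tool_rot: [[0.036, 0.999, -0.0], [0.999, -0.036, -0.0], [-0.0, -0.0, -1.0]]
ft_force: [-0.0, 1.3, 1.3]
width: 0.7
```

Request:
arm_command --pt "-0.01 0 0 0 0 0 1" --pt "-0.015 0 0 0 0 0 1" --pt "-0.015 0 0 0 0 0 1"

```text
time: 24.1
ee_pos: [454.8, -79.2, 187.6]
tool_rot: [[0.036, 0.999, -0.0], [0.999, -0.036, -0.0], [-0.0, -0.0, -1.0]]
ft_force: [1.1, 2.1, -0.6]
width: 0.8
```

Request:
arm_command --pt "-0.01 0 0 0 0 0 1" --pt "-0.02 0 0 0 0 0 1" --pt "-0.02 0 0 0 0 0 1"

```text
time: 24.4
ee_pos: [454.8, -81.0, 187.6]
tool_rot: [[0.036, 0.999, -0.0], [0.999, -0.036, 0.0], [0.0, -0.0, -1.0]]
ft_force: [0.1, 2.3, -1.3]
width: 0.4
```

Request:
arm_command --pt "-0.01 0 0 0 0 0 1" --pt "-0.02 0 0 0 0 0 1" --pt "-0.02 0 0 0 0 0 1"

```text
time: 24.7
ee_pos: [454.8, -81.0, 187.7]
tool_rot: [[0.035, 0.999, -0.0], [0.999, -0.035, 0.003], [0.003, -0.0, -1.0]]
ft_force: [-0.0, 7.5, -0.8]
width: 0.5
```

```bash
python3 at.py "[458.7,26.6,185]"
python3 - <<'E'
from h import *
z=lambda i,s:cv2.resize(i,None,fx=s,fy=s,interpolation=cv2.INTER_CUBIC)
a=robot.get_image('scene')[110:230,110:270]; b=robot.get_image('top')[150:240,240:360]
cv2.imwrite('pics/c6.png',np.hstack([z(a,2.5),z(b,300/90)]))
E
```

```text
24.9 [454.8 -81.  187.7] [[0.035, 0.999, -0.0], [0.999, -0.035, 0.003], [0.003, -0.0, -1.0]] 0.17363002269218197 [ 0.4  7.  -0.2]
tool d [1.077e+02 1.000e-01 2.900e+00]
```

View pics/c6.png

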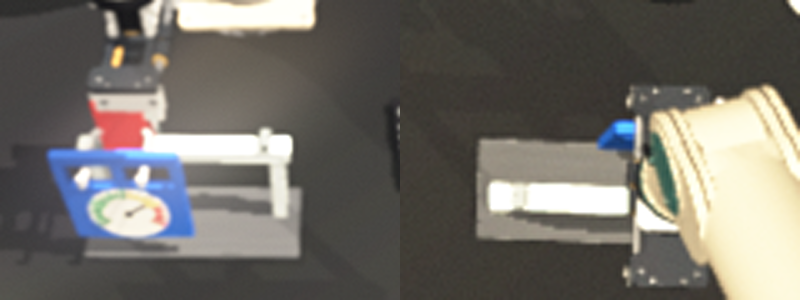

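Request:
arm_command --pt "-0.01 0 0 0 0 0 1" --pt "-0.02 0 0 0 0 0 1" --pt "-0.02 0 0 0 0 0 1"

```text
time: 25.3
ee_pos: [454.8, -81.0, 187.7]
tool_rot: [[0.034, 0.999, 0.0], [0.999, -0.034, 0.005], [0.005, -0.0, -1.0]]
ft_force: [-0.5, 12.5, -0.6]
width: 0.5
```

It stayed put at 12.5 N, so that's the end stop. I'll back off sideways, then go up.

Request:
arm_command --pt "0.03 0 0 0 0 0 1" --pt "0.08 0 0 0 0 0 1" --pt "0.2 0 0 0 0 0 1" --pt "0.4 0 0 0 0 0 1" --pt "0.4 0 -0.4 0 0 0 1" --pt "0.4 0 -0.8 0 0 0 1" --pt "0.4 0 -1 0 0 0 1"

```text
time: 26.0
ee_pos: [457.6, -44.5, 290.6]
tool_rot: [[0.036, 0.999, 0.004], [0.999, -0.036, -0.001], [-0.001, 0.004, -1.0]]
ft_force: [-0.8, -1.0, -1.2]
width: 0.5
```

Request:
arm_command --pt "0.4 0 -0.2 0 0 0 1" --pt "0.8 0 -0.3 0 0 0 1" --pt "1 0 -0.3 0 0 0 1"

```text
time: 26.3
ee_pos: [460.6, 58.6, 319.8]
tool_rot: [[0.033, 0.999, 0.004], [0.999, -0.033, 0.001], [0.001, 0.004, -1.0]]
ft_force: [-0.2, -0.0, 0.4]
width: 0.4
```

Request:
arm_command --pt "0.4 0 0 0 0 0 1" --pt "0.8 0 0 0 0 0 1" --pt "1 0 0 0 0 0 1" --pt "1 0 0 0 0 0 1"

```text
time: 26.7
ee_pos: [462.9, 158.4, 318.0]
tool_rot: [[0.03, 1.0, 0.001], [1.0, -0.03, 0.001], [0.002, 0.001, -1.0]]
ft_force: [-0.3, -0.4, 0.3]
width: 0.5
```

Run:
```python
from h import *
z=lambda i,s:cv2.resize(i,None,fx=s,fy=s,interpolation=cv2.INTER_CUBIC)
import time
a=robot.get_image('scene')[110:230,110:270]; B=robot.get_image('top'); cv2.imwrite('pics/topend.png',B)
for i in range(8): s=robot.get_image('scene')
print('motion',np.abs(s[110:230,110:270].astype(float)-a).mean())
# shifts of other things vs start, top view
t0=cv2.imread('pics/top0.png')
for n,(u,v) in dict(coaster=(226,142),torch=(268,136),ash=(317,134),ctrl=(372,136),remote=(221,242),cases=(135,190),dock=(204,181)).items():
    sl=np.s_[v-28:v+28,u-28:u+28]; print(n,np.round(cv2.phaseCorrelate(t0[sl].mean(2),B[sl].mean(2))[0],2))
cv2.imwrite('pics/c7.png',np.hstack([z(s[110:230,110:270],2.5),z(B[150:240,240:360],300/90)]))
o=robot.get_obs(); print(o['time'],o['ee_pos'],o['ft_force'])
```

```text
motion 2.01953125
coaster [ 0.05 -0.1 ]
torch [-0.05 -0.03]
ash [-0.13 -0.01]
ctrl [0.03 0.01]
remote [-0.17 -0.12]
cases [-0.03 -0.04]
dock [ 0.24 -0.11]
27.2 [463.6156683  154.02731527 317.73668617] [-0.63776412  0.56526946 -0.43932503]
```

View pics/c7.png

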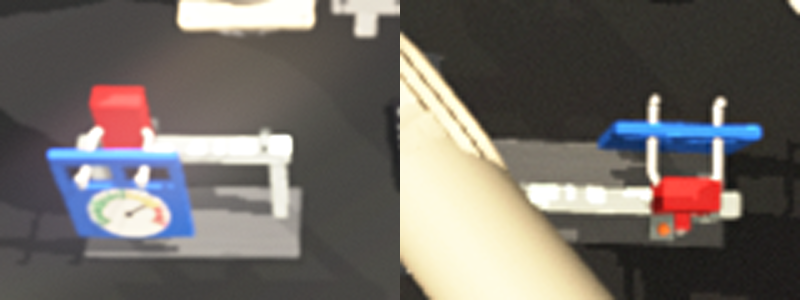

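The hanger is at the right end with the orange catch visible behind it, and the gauge hangs on both prongs. I'll check it's still, then hand in.

Run:
```python
from h import *
L=[robot.get_image('scene')[165:210,125:190].astype(float).mean(2) for _ in range(16)]
print([np.round(cv2.phaseCorrelate(L[0],l)[0],2).tolist() for l in L[5::5]])
print(robot.job_done())
```

```text
[[0.01, 0.5], [0.02, 0.47], [0.01, 0.5]]
the job is handed in; nothing more can be done
None
```

I hung the thermometer on both prongs of the red hanger and let go of it. I then pushed the hanger past the catch to its end stop, and the job is handed in.

- **Hanging:** The last picture shows the thermometer upright, dial facing the room, on both prongs.
- **Hanger:** The push force rose to about 7 N at the catch and then fell. The hanger then stopped dead at 12.5 N, which I took as the end stop. The catch shows behind the hanger in the top view. I did not measure its height, so the click itself is inferred from the force drop and the position.
- **Other things on the shelf:** The coaster, torch, ashtray, controller, remote, cases and dock shifted by no more than about 0.25 px in the top view, which is within noise.
- **Stillness:** Sideways the thermometer stayed within 0.02 px. The later frames sat a constant 0.5 px from the first one vertically. It did not grow, so it may be image noise or a last small settling, but I could not tell which. An earlier frame comparison gave a mean difference of 2 grey levels, which may include the arm still moving.

The job was handed in at about 28 s, with the arm well clear.

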